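# Open the card cutter and set the board to the gauge

### The job

Get the lever card cutter ready for the next cut: with your fingers under its side grip, push the knife arm gently up past its balance point so that it stays raised by itself. Then push the brown packing board flat along the bed, under the raised knife, until its whole leading edge rests flush against the gauge bar. Do not squeeze the grip or lift the board, keep the fingers off the blade, and leave the candles and the other things where they are.

Things in the scene. Friction and masses are not known exactly. Their poses are not given: they have to be found in the camera images.
- cutter: bench card cutter, fixed: grey bed 375 mm (x) by 380 mm (y), its top 50 mm above the table. Origin on the table; in its frame x points along the knife, away from the robot, y left across the bed, z up. The bed spans x -165 to +210, y -165 to +215 mm; the knife runs along its right edge (y -165). The knife arm's hinge axis, parallel to the cutter's y, is at x +165, z 70 mm
- guard (a point): middle of the clear finger guard that stands on the bed just left of the knife, at the underside of its strip, 18 mm above the bed: the board passes under it. In the cutter's frame the guard spans x -145 to +140, y -126 to -159 mm; its upright lip ends 44 mm above the bed; a post carries it at x -138 mm and the hinge bracket beyond x +135 mm
- knife_arm: grey knife arm; origin at mid-beam, 165 mm from the hinge. Down, at rest, its axes are the cutter's; rising, it turns about y, and its z axis leans from vertical by the angle raised, 1.25 rad at the stop. A counterweight disc stands on a tail above the hinge: below the balance point, near 0.6 rad, the arm falls back; beyond it, it swings up in some 2 s. Lifting takes 2 to 5 N at the grip
- grip (a point): black rubber side grip of the knife arm: round bar, 28 mm diameter, 120 mm long, sticking out to the right from the arm's front end, parallel to the hinge axis; this point is its middle. Arm down: at x -154, y -260, z 155 mm in the cutter's frame, open space below and in front. It moves on an arc of 330 mm radius about the hinge, up and away from the robot
- blade (a point): middle of the steel blade under the arm's beam, 262 mm long, 34 mm deep and 3 mm thick, not to be touched with the fingers. With the arm down it closes the way off the right-hand edge of the bed
- board: the loose honeycomb packing board, brown, 190 mm (its x) by 200 mm (its y) and 12 mm thick, about 100 g, lying flat on the bed, roughly square to it; origin at the centre of its underside, z up; its leading edge is at y = -100 mm, the edge to push on is at y = +100 mm
- board_corner_near (a point): the corner of the board's leading edge on the robot's side, at x -95, y -100 mm from the board's origin, half-way up its thickness
- board_corner_far (a point): the corner of the board's leading edge away from the robot, at x +95, y -100 mm from the board's origin, half-way up its thickness
- gauge_face (a point): middle of the working face of the aluminium gauge bar, which stands right of the bed, parallel to the knife. The face looks to the cutter's +y and lies at y -215 mm in its frame, 50 mm beyond the bed's edge, from x -130 to +140 mm; it rises 18 mm above the bed's top, this point 9 mm
- candle_a: ivory pillar candle, 50 mm diameter, 110 mm tall (plus a 13 mm wick), standing on the near left corner of the cutter's bed; origin under its foot; to be left alone
- candle_b: ivory pillar candle, 54 mm diameter, 130 mm tall, standing on the table to the right of the gauge bar; origin under its foot; to be left alone
- candle_c: ivory pillar candle, 54 mm diameter, 130 mm tall, standing on the table to the left of the cutter; origin under its foot; to be left alone
- candle_d: ivory pillar candle, 54 mm diameter, 90 mm tall, standing on the table to the left of the cutter; origin under its foot; to be left alone
- tape_roll: roll of brown parcel tape, 96 mm diameter, 48 mm tall, lying flat on the table in front of the cutter; origin under its centre; to be left alone
- jar: glass jar with a metal lid, 70 mm diameter, 85 mm tall, on the table to the right; origin under its centre; to be left alone
- scissors: scissors lying on the table at the front right, about 170 mm long and 10 mm thick; origin under the pivot; to be left alone

How it is judged:
On the way, in this order (a step that is already met when the one before it is completed fails the run):
1. the fingers push the knife arm up at its side grip (contact force between the fingers and knife_arm_c1 above 0.5 N and angle between knife_arm's own z axis and vertical above 0.15 rad), for 0.1 s.
2. the knife arm is raised against its stop and stays there with the fingers off it (angle between knife_arm's own z axis and vertical above 1.15 rad and contact force between the fingers and knife_arm_c1 below 0.1 N), for 0.3 s.
At the end, for the whole second after the job is handed in: The knife arm stands raised (over 1.15 of 1.25 rad) by itself, and the board lies flat and still on the bed with both corners of its leading edge within 4 mm of the gauge face and within the length of the gauge bar (to 5 mm) (angle between knife_arm's own z axis and vertical above 1.15 rad and y of each of board_corner_near, board_corner_far in the frame of cutter below -0.211 m and x of board_corner_near in the frame of cutter above -0.135 m and x of board_corner_far in the frame of cutter below 0.145 m and z of board in the frame of cutter below 0.055 m and angle between board's own z axis and vertical below 0.06 rad and linear speed of board below 0.02 m/s); the robot touches nothing.
It fails at once if the fingers touch the blade (contact force between the fingers and knife_arm_c0 above 1 N).
It fails at once if the grip is squeezed or shoved hard (over 35 N) (contact force between the fingers and knife_arm_c1 above 35 N).
It fails at once if the knife arm is flung up (over 3 rad/s) (angular speed of knife_arm above 3 rad/s).
It fails at once if the board is lifted off the bed (z of board in the frame of cutter above 0.07 m).
It fails at once if a bystander is moved more than 20 mm (distance of any of candle_a, candle_b, candle_c, candle_d, tape_roll, jar, scissors from where it was at the start of the episode above 0.02 m).
It also fails if it takes over 58 s, if anything falls off the work surface, if the arm or the gripper's body presses on something with over 40 N, if the wrist force passes 120 N, or if a joint passes its speed limit or range.

### The arm

A 6-joint arm with a two-finger parallel gripper is mounted at the origin on the work surface. World frame = base frame: x ahead of the robot, y to its left, z up, the work surface at z = 0. Lengths are in m, angles in rad, forces in N, time in s.
With the tool pointing down it reaches from about 0.225 to 0.875 m from the base axis. Payload 3.4 kg.
Tool frame: the origin (TCP) lies midway between the tips of the shut fingers; the grasp point (between the pads) lies env.pinch_z behind it (env.pinch_z is the distance from the TCP to the grasp point, in m); z points along the fingers, y is the direction in which the jaws open and shut (so a half turn about z gives the same grasp; the last joint's range is limited). The gripper opens to 85 mm and grips with 20 to 120 N. Pads are 22 mm wide; open, the fingers measure 114 mm over their backs; the gripper's body (76 mm by 85 mm) begins 54 mm behind the grasp point. The pads swing forward as they close: fully open they stand 13 mm farther back than shut.
Start: joints at [1.053, 0.276, 1.505, -0, 1.361, -0.121], TCP at [0.222, 0.53, 0.231] pointing down, gripper open.
Joint ranges: [-2.89, 2.89], [-0.75, 2.08], [0.22, 2.7], [-1.18, 4.32], [0.11, 2.71], [-2.7, 2.7]. Speed limits (rad/s): [2.57, 2.57, 3.14, 3.14, 3.14, 3.14].

### API

Orientations are given as a 3x3 rotation matrix whose columns are the frame's x, y, z axes.
In Python, from cell import env, imaging gives the robot as it stands. The module is installed in compiled form; this text tells all that it offers.
- The arm moves only by the tool send_rows, never from a script. Its argument "commands" is a list of rows, each an object with "delta_pos": the shift along the tool's x, y, z in m, a list of three; "delta_rot": the turn, a rotation vector about the tool's x, y, z in degrees, a list of three; "fingers": the opening in per cent of the stroke, from 0 (shut) to 100 (fully open). A call has 1 to 20 rows; each row is the pose to reach, as a shift and turn from the pose commanded when the call began, along the tool's axes at that moment; what a row does not reach only later rows make up. A row lasts 1/10 s, in which the tool goes at most 50 mm and 8.59 degrees, less where a joint would pass 70% of its speed; a pose out of reach is approached as far as the arm can. A call with a gripper value outside its range is refused whole. The fingers move at their own pace and stop on an object; "squeeze" is the grip in N (left out, the last holds). Time passes only in rows, so rows that repeat a pose let the fingers close. It gives the time, the measured TCP pose, the force and the opening at its end, in the units of the state.
- env.get_obs(): the state, without advancing time (a new reading comes with each control period).
- imaging.grab_frame(name): name is "side" or "top"; returns (picture, depth): 384x512x3 uint8, red, green, blue; 384x512 float32, m along the optical axis (not along the pixel's ray), 0 where there is no reading.
- imaging.camera_params(name): a dict with "fx", "fy", "cx", "cy" (pixels), "dist_coeffs" ([k1, k2, p1, p2, k3] as OpenCV has them; the pictures are not rectified), "rvec" (rotation vector, rad) and "tvec" (3), from world to camera coordinates, as OpenCV has them. Camera axes: x right, y down, z forward; pixel columns grow to the right and rows downward; lengths in m; the calibration is good to about 2 mm. A picture is of the moment at which its call begins. camera_params takes no time and is no camera call.
- env.sign_off(): hands the job in, once; it reports no verdict.
Trained networks look in the newest picture that a camera, given by its name, has taken for a name from the list of things; names that differ only in an ending like _2 or _b are one class to them, and where a whole thing is asked for, a point or a joint stands for the part that bears it (a point fixed in the world has none). Each returns a list of dicts, best first, with "confidence" (0 to 1); they miss things now and then, are a little off and sometimes report something else, mostly with a low value. They report only what shows in the picture. A call takes as long as a camera call.
- imaging.boxes_of(camera, label): "point" ([x, y, z] in m, in world coordinates, good to about 4 mm: the middle of the surface that is visible of it).
- imaging.trace(camera, label): "pixels" (384x512 bool, what is visible of it).
The state is a dict: "clock": time; "joints": joint angles; "joint_vel": joint speeds; "joint_torque": joint torques, N m; "position": TCP position; "orientation": TCP orientation; "ft_force": force on the tool from outside, world axes, zero at the start; "moment": the same for the moment, N m; "gripper_width": opening from 0.0 (shut) to 1.0 (fully open).
Only numpy, scipy, OpenCV 4.12 (cv2) and the standard library are available. Lean on these libraries where they do the work, as an engineer would, in place of code of your own. Each camera call takes 0.05 s, during which the arm holds its last target.

## Working session

There is one attempt and no reset: what is moved stays moved. The work goes in short steps, Python scripts to look and compute and a tool call to move; the robot and the scene stay as the last step left them, time stands still between calls to the robot, and variables do not carry over. Pictures are saved under pics/ and viewed, and the job is handed in when it is done.

Besides the shell and the picture viewer there is one more tool, called as name(argument=value, ...), one argument or row to a line, values as JSON. send_rows: Moves the arm, as the interface text tells. Its arguments: {"type":"object","properties":{"commands":{"type":"array","items":{"type":"object","properties":{"delta_pos":{"type":"array","items":{"type":"number"}},"delta_rot":{"type":"array","items":{"type":"number"}},"fingers":{"type":"number"}}}},"squeeze":{"type":"number"}},"required":["commands"]}

```bash
mkdir -p pics
cat > h.py <<'E'
import numpy as np, cv2
from cell import env, imaging
def save(cam,fn):
    p,d=imaging.grab_frame(cam); cv2.imwrite('pics/'+fn,p[:,:,::-1]); return p,d
def world(cam,d,pix):
    c=imaging.camera_params(cam);K=np.array([[c['fx'],0,c['cx']],[0,c['fy'],c['cy']],[0,0,1.]])
    R=cv2.Rodrigues(np.array(c['rvec'],float))[0];t=np.array(c['tvec'],float).ravel()
    pix=np.array(pix,float).reshape(-1,1,2)
    n=cv2.undistortPoints(pix,K,np.array(c['dist_coeffs'],float)).reshape(-1,2)
    z=np.array([d[int(round(v)),int(round(u))] for u,v in pix.reshape(-1,2)])
    P=np.c_[n*z[:,None],z]
    return (P-t)@R
def proj(cam,X):
    c=imaging.camera_params(cam);K=np.array([[c['fx'],0,c['cx']],[0,c['fy'],c['cy']],[0,0,1.]])
    return cv2.projectPoints(np.array(X,float).reshape(-1,3),np.array(c['rvec'],float),np.array(c['tvec'],float),K,np.array(c['dist_coeffs'],float))[0].reshape(-1,2)
E
python3 - <<'E'
from h import *
np.set_printoptions(precision=4,suppress=True)
for cam in('top','side'):
    p,d=save(cam,cam+'0.png'); np.save(cam+'d.npy',d)
    for l in ['cutter','grip','board','board_corner_near','board_corner_far','gauge_face','candle_a','tape_roll','jar','scissors']:
        print(cam,l,[(np.round(b['point'],3).tolist(),round(b['confidence'],2)) for b in imaging.boxes_of(cam,l)][:5])
print(env.get_obs(),env.pinch_z)
E
```

```text
top cutter [([0.678, 0.043, 0.052], 0.62)]
top grip [([0.664, -0.116, 0.167], 0.7)]
top board [([0.669, 0.059, 0.062], 0.76)]
top board_corner_near [([0.665, 0.06, 0.063], 0.94)]
top board_corner_far [([0.667, 0.06, 0.063], 0.77)]
top gauge_face [([0.679, 0.044, 0.046], 0.92)]
top candle_a [([0.528, 0.232, 0.16], 0.92), ([0.655, -0.259, 0.132], 0.81), ([0.579, 0.336, 0.125], 0.55)]
top tape_roll [([0.34, 0.323, 0.053], 0.64)]
top jar [([0.601, -0.424, 0.086], 0.89), ([0.668, -0.116, 0.164], 0.31)]
top scissors []
side cutter [([0.664, -0.09, 0.053], 0.76)]
side grip [([0.704, -0.123, 0.159], 0.84)]
side board [([0.664, 0.043, 0.059], 0.96)]
side board_corner_near [([0.659, 0.046, 0.061], 0.81), ([0.326, -0.394, 0.011], 0.62)]
side board_corner_far [([0.665, 0.041, 0.061], 0.82), ([0.336, 0.301, 0.028], 0.38)]
side gauge_face [([0.659, -0.092, 0.054], 0.77), ([0.659, 0.042, 0.058], 0.21)]
side candle_a [([0.65, -0.274, 0.092], 0.85), ([0.53, 0.225, 0.118], 0.66), ([0.597, 0.327, 0.126], 0.63), ([0.513, 0.32, 0.064], 0.52)]
side tape_roll [([0.342, 0.299, 0.031], 0.89), ([0.657, -0.09, 0.05], 0.22)]
side jar [([0.591, -0.437, 0.064], 0.58)]
side scissors [([0.328, -0.396, 0.011], 0.93)]
{'clock': 1.1, 'joints': array([ 1.053 ,  0.2759,  1.5049,  0.    ,  1.3607, -0.121 ]), 'joint_vel': array([ 0.0005,  0.0017,  0.0003,  0.0007, -0.0001, -0.0002]), 'joint_torque': array([ -0.0008, -41.666 , -24.6107,  -0.0002,   0.0005,  -0.    ]), 'position': array([0.2222, 0.5303, 0.2313]), 'orientation': array([[-0.9223,  0.3865,  0.    ],
       [ 0.3865,  0.9223,  0.    ],
       [-0.    ,  0.    , -1.    ]]), 'ft_force': array([ 0.6301, -0.091 ,  0.5491]), 'moment': array([-0.0272, -0.0413, -0.0037]), 'gripper_width': 1.0026901129404369} 0.0187
```

View pics/top0.png

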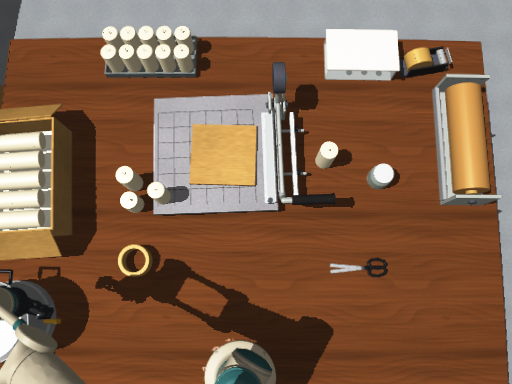

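View pics/side0.png

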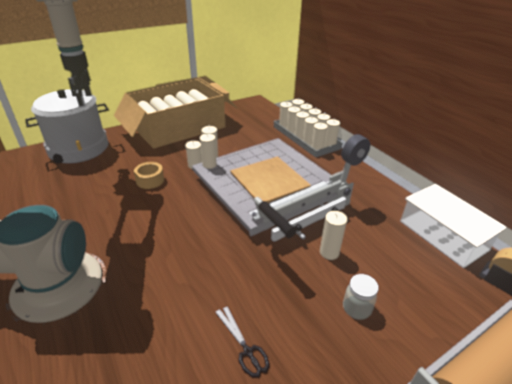

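Run:
```python
import cv2
a=cv2.imread('pics/top0.png')[80:230,90:350]; cv2.imwrite('pics/topc.png',cv2.resize(a,None,fx=3,fy=3,interpolation=cv2.INTER_CUBIC))
a=cv2.imread('pics/side0.png')[120:270,180:380]; cv2.imwrite('pics/sidec.png',cv2.resize(a,None,fx=4,fy=4,interpolation=cv2.INTER_CUBIC))
```

```text
(no output)
```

View pics/topc.png

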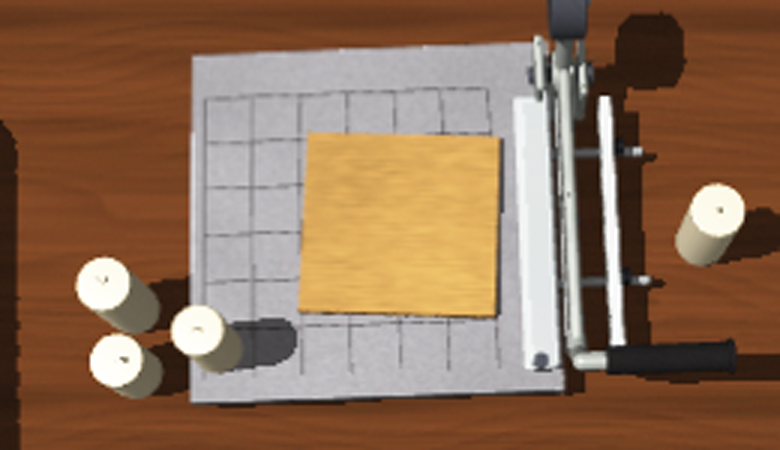

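View pics/sidec.png

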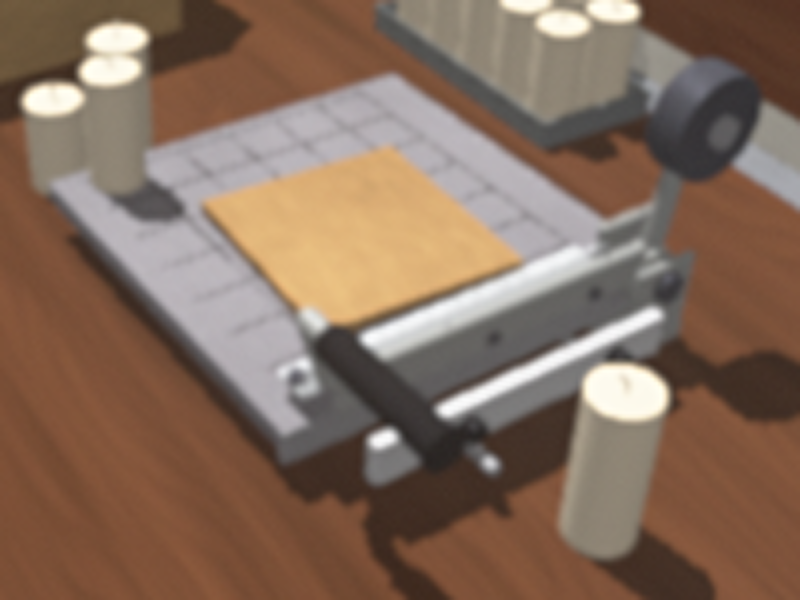

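```bash
cat >> h.py <<'E'
def onplane(cam,pix,z):
    c=imaging.camera_params(cam);K=np.array([[c['fx'],0,c['cx']],[0,c['fy'],c['cy']],[0,0,1.]])
    R=cv2.Rodrigues(np.array(c['rvec'],float))[0];t=np.array(c['tvec'],float).ravel()
    n=cv2.undistortPoints(np.array(pix,float).reshape(-1,1,2),K,np.array(c['dist_coeffs'],float)).reshape(-1,2)
    d=np.c_[n,np.ones(len(n))]@R; o=-R.T@t
    return o+d*((z-o[2])/d[:,2])[:,None]
E
python3 - <<'E'
from h import *
np.set_printoptions(precision=4,suppress=True)
s=lambda L:[(90+(u-1)/3,80+(v-1)/3) for u,v in L]
q=lambda L:[(180+(u-1.5)/4,120+(v-1.5)/4) for u,v in L]
print('bed NL,FL,NR',onplane('top',s([(192,402),(193,57),(565,391)]),.05))
print('side bed NL,FL,NR',onplane('side',q([(50,182),(393,74),(282,436)]),.05))
print('board FL FR NR NL',onplane('top',s([(307,132),(500,137),(497,316),(299,311)]),.062))
print('board side NL FL FR',onplane('side',q([(203,205),(390,147),(523,262)]),.062))
print('grip end/mid/start',onplane('top',s([(735,355),(673,357),(608,360)]),.169))
print('gauge face F,N',onplane('top',s([(598,97),(611,345)]),.068))
d=np.load('topd.npy')
P=world('top',d,[(u,v) for v in range(384) for u in range(512)]).reshape(384,512,3)
print('gripheight',P[199,[300,310,315,325,333]])
c=imaging.camera_params('top');R=cv2.Rodrigues(np.array(c['rvec']))[0];print('cam',-R.T@np.array(c['tvec']).ravel())
m=(P[...,2]>.045)&(P[...,2]<.056)
print(np.median(P[100:118,170:250,2]),np.median(P[140:170,200:245,2]))
E
```

```text
bed NL,FL,NR [[ 0.4826  0.2676  0.05  ]
 [ 0.8535  0.2846  0.05  ]
 [ 0.4967 -0.1109  0.05  ]]
side bed NL,FL,NR [[ 0.4825  0.2673  0.05  ]
 [ 0.8536  0.283   0.05  ]
 [ 0.4961 -0.1119  0.05  ]]
board FL FR NR NL [[ 0.7658  0.1579  0.062 ]
 [ 0.7613 -0.0434  0.062 ]
 [ 0.5713 -0.0415  0.062 ]
 [ 0.5752  0.1598  0.062 ]]
board side NL FL FR [[ 0.5738  0.1535  0.062 ]
 [ 0.7627  0.1535  0.062 ]
 [ 0.7582 -0.045   0.062 ]]
grip end/mid/start [[ 0.5139 -0.2649  0.169 ]
 [ 0.5116 -0.2066  0.169 ]
 [ 0.5084 -0.1457  0.169 ]]
gauge face F,N [[ 0.8037 -0.1452  0.068 ]
 [ 0.5411 -0.1565  0.068 ]]
gripheight [[ 0.5098 -0.167   0.1723]
 [ 0.5107 -0.1954  0.1686]
 [ 0.511  -0.2096  0.1674]
 [ 0.5119 -0.2384  0.1632]
 [ 0.5117 -0.2607  0.1652]]
cam [ 0.2774 -0.0445  1.5149]
0.049656353151826385 0.061570161490730885
```

```bash
cat >> h.py <<'E'
from scipy.spatial.transform import Rotation as Ro
O=np.array([.655,.060,0.]); YAW=.041
RC=Ro.from_rotvec([0,0,YAW]).as_matrix()
def c2w(p): return O+RC@np.array(p,float)
def w2c(p): return (np.array(p,float)-O)@RC
def tilt(el,psi=YAW):
    z=np.array([np.cos(el)*np.cos(psi),np.cos(el)*np.sin(psi),-np.sin(el)]);y=np.array([-np.sin(psi),np.cos(psi),0])
    return np.c_[np.cross(y,z),y,z]
def plan(pts,p0=None,R0=None):
    o=env.get_obs()
    p0=o['position'] if p0 is None else np.array(p0); R0=o['orientation'] if R0 is None else R0
    for p,R in pts:
        print('pos',np.round(R0.T@(np.array(p)-p0),3).tolist(),'rot',np.round(np.degrees(Ro.from_matrix(R0.T@R).as_rotvec()),1).tolist(),'world',np.round(p,3).tolist())
def arc(phi):
    a=.2604+phi; return np.array([.165-.33*np.cos(a),-.262,.07+.33*np.sin(a)])
E
python3 - <<'E'
from h import *
T=tilt(np.pi/4); D=tilt(np.pi/2)
plan([([.40,.15,.36],D),([.38,-.12,.33],T),(c2w(arc(0))+[-.12,0,.03],T)])
print(c2w(arc(0)))
E
```

```text
pos [-0.311, -0.282, -0.129] rot [0.0, 0.0, -25.1] world [0.4, 0.15, 0.36]
pos [-0.397, -0.539, -0.099] rot [-9.8, -44.3, -23.8] world [0.38, -0.12, 0.33]
pos [-0.442, -0.615, 0.046] rot [-9.8, -44.3, -23.8] world [0.392, -0.208, 0.185]
[ 0.51199357 -0.20808692  0.15496414]
```

send_rows(
  commands=[
    {"delta_pos": [-0.311, -0.282, -0.129], "delta_rot": [0, 0, -25.1], "fingers": 0},
    {"delta_pos": [-0.311, -0.282, -0.129], "delta_rot": [0, 0, -25.1], "fingers": 0},
    {"delta_pos": [-0.311, -0.282, -0.129], "delta_rot": [0, 0, -25.1], "fingers": 0},
    {"delta_pos": [-0.311, -0.282, -0.129], "delta_rot": [0, 0, -25.1], "fingers": 0},
    {"delta_pos": [-0.311, -0.282, -0.129], "delta_rot": [0, 0, -25.1], "fingers": 0},
    {"delta_pos": [-0.311, -0.282, -0.129], "delta_rot": [0, 0, -25.1], "fingers": 0},
    {"delta_pos": [-0.311, -0.282, -0.129], "delta_rot": [0, 0, -25.1], "fingers": 0},
    {"delta_pos": [-0.311, -0.282, -0.129], "delta_rot": [0, 0, -25.1], "fingers": 0},
    {"delta_pos": [-0.311, -0.282, -0.129], "delta_rot": [0, 0, -25.1], "fingers": 0},
    {"delta_pos": [-0.397, -0.539, -0.099], "delta_rot": [-9.8, -44.3, -23.8], "fingers": 0},
    {"delta_pos": [-0.397, -0.539, -0.099], "delta_rot": [-9.8, -44.3, -23.8], "fingers": 0},
    {"delta_pos": [-0.397, -0.539, -0.099], "delta_rot": [-9.8, -44.3, -23.8], "fingers": 0},
    {"delta_pos": [-0.397, -0.539, -0.099], "delta_rot": [-9.8, -44.3, -23.8], "fingers": 0},
    {"delta_pos": [-0.397, -0.539, -0.099], "delta_rot": [-9.8, -44.3, -23.8], "fingers": 0},
    {"delta_pos": [-0.397, -0.539, -0.099], "delta_rot": [-9.8, -44.3, -23.8], "fingers": 0},
    {"delta_pos": [-0.397, -0.539, -0.099], "delta_rot": [-9.8, -44.3, -23.8], "fingers": 0},
  ],
)

```text
clock: 2.7
position: [0.4021, -0.0873, 0.3425]
orientation: [[-0.733, -0.002, 0.68], [-0.005, 1.0, -0.003], [-0.68, -0.005, -0.733]]
ft_force: [1.0, 0.9, -0.2]
gripper_width: -0.0
```

send_rows(
  commands=[
    {"delta_pos": [0, 0, 0], "delta_rot": [0, 0, 0], "fingers": 0},
    {"delta_pos": [0, 0, 0], "delta_rot": [0, 0, 0], "fingers": 0},
  ],
)

```text
clock: 2.9
position: [0.4022, -0.0857, 0.3423]
orientation: [[-0.736, -0.011, 0.677], [-0.014, 1.0, 0.001], [-0.677, -0.008, -0.736]]
ft_force: [-0.2, 0.3, 0.7]
gripper_width: -0.002
```

Run:
```python
from h import *
T=tilt(np.pi/4)
C=c2w(arc(0)); n=T[:,0]*-1; z=T[:,2]
A=C-.025*n-.035*n+.0*z   # 35mm... 
base=C-.025*n+.025*z
o=env.get_obs();print(o['position'],o['ft_force'],o['joints'])
plan([(base-.030*n-.10*z,T),(base-.030*n,T),(base-.012*n,T)])
```

```text
[ 0.40220355 -0.08568526  0.34230981] [-0.1947486   0.26198344  0.74394895] [-0.90698712 -0.40582368  2.08277649  0.65989806  1.0570249  -2.70440627]
pos [0.106, -0.125, 0.139] rot [-1.5, -2.4, -0.9] world [0.42, -0.212, 0.169]
pos [0.101, -0.122, 0.239] rot [-1.5, -2.4, -0.9] world [0.491, -0.209, 0.098]
pos [0.084, -0.122, 0.239] rot [-1.5, -2.4, -0.9] world [0.504, -0.208, 0.111]
```

send_rows(
  commands=[
    {"delta_pos": [0, 0, -0.02], "delta_rot": [0, 0, 90], "fingers": 0},
    {"delta_pos": [0, 0, -0.02], "delta_rot": [0, 0, 90], "fingers": 0},
    {"delta_pos": [0, 0, -0.02], "delta_rot": [0, 0, 90], "fingers": 0},
  ],
)

```text
clock: 3.2
position: [0.3895, -0.0842, 0.3582]
orientation: [[-0.668, 0.309, 0.677], [0.424, 0.906, 0.004], [-0.612, 0.289, -0.736]]
ft_force: [0.7, 0.6, -0.5]
gripper_width: -0.003
```

Run:
```python
from h import *
o=env.get_obs();print(o['position'],o['ft_force'],o['joints']);print(o['orientation'])
```

```text
[ 0.38950109 -0.08423207  0.35821524] [ 0.73634722  0.63749596 -0.47249107] [-0.97115797 -0.43691505  2.05679261  0.66480268  1.14316451 -2.27171692]
[[-0.6675221   0.30920926  0.67735063]
 [ 0.423525    0.90587624  0.00384878]
 [-0.61240577  0.28944407 -0.73565026]]
```

```bash
cat >> h.py <<'E'
def tiltf(el,psi=YAW):
    T=tilt(el,psi); return np.c_[-T[:,0],-T[:,1],T[:,2]]
E
python3 - <<'E'
from h import *
T=tiltf(np.pi/4)
plan([([.36,-.15,.33],T)])
E
```

```text
pos [0.009, -0.077, 0.001] rot [-2.7, 2.6, 153.2] world [0.36, -0.15, 0.33]
```

send_rows(
  commands=[
    {"delta_pos": [0.009, -0.077, 0.001], "delta_rot": [-2.7, 2.6, 153.2], "fingers": 0},
    {"delta_pos": [0.009, -0.077, 0.001], "delta_rot": [-2.7, 2.6, 153.2], "fingers": 0},
    {"delta_pos": [0.009, -0.077, 0.001], "delta_rot": [-2.7, 2.6, 153.2], "fingers": 0},
    {"delta_pos": [0.009, -0.077, 0.001], "delta_rot": [-2.7, 2.6, 153.2], "fingers": 0},
    {"delta_pos": [0.009, -0.077, 0.001], "delta_rot": [-2.7, 2.6, 153.2], "fingers": 0},
    {"delta_pos": [0.009, -0.077, 0.001], "delta_rot": [-2.7, 2.6, 153.2], "fingers": 0},
    {"delta_pos": [0.009, -0.077, 0.001], "delta_rot": [-2.7, 2.6, 153.2], "fingers": 0},
    {"delta_pos": [0.009, -0.077, 0.001], "delta_rot": [-2.7, 2.6, 153.2], "fingers": 0},
    {"delta_pos": [0.009, -0.077, 0.001], "delta_rot": [-2.7, 2.6, 153.2], "fingers": 0},
    {"delta_pos": [0.009, -0.077, 0.001], "delta_rot": [-2.7, 2.6, 153.2], "fingers": 0},
    {"delta_pos": [0.009, -0.077, 0.001], "delta_rot": [-2.7, 2.6, 153.2], "fingers": 0},
    {"delta_pos": [0.009, -0.077, 0.001], "delta_rot": [-2.7, 2.6, 153.2], "fingers": 0},
    {"delta_pos": [0.009, -0.077, 0.001], "delta_rot": [-2.7, 2.6, 153.2], "fingers": 0},
    {"delta_pos": [0.009, -0.077, 0.001], "delta_rot": [-2.7, 2.6, 153.2], "fingers": 0},
    {"delta_pos": [0.009, -0.077, 0.001], "delta_rot": [-2.7, 2.6, 153.2], "fingers": 0},
    {"delta_pos": [0.009, -0.077, 0.001], "delta_rot": [-2.7, 2.6, 153.2], "fingers": 0},
    {"delta_pos": [0.009, -0.077, 0.001], "delta_rot": [-2.7, 2.6, 153.2], "fingers": 0},
    {"delta_pos": [0.009, -0.077, 0.001], "delta_rot": [-2.7, 2.6, 153.2], "fingers": 0},
    {"delta_pos": [0.009, -0.077, 0.001], "delta_rot": [-2.7, 2.6, 153.2], "fingers": 0},
    {"delta_pos": [0.009, -0.077, 0.001], "delta_rot": [-2.7, 2.6, 153.2], "fingers": 0},
  ],
)

```text
clock: 5.2
position: [0.3605, -0.1504, 0.329]
orientation: [[0.707, 0.047, 0.706], [0.036, -0.999, 0.03], [0.707, 0.004, -0.708]]
ft_force: [-0.1, 0.3, 0.1]
gripper_width: -0.001
```

Run:
```python
from h import *
o=env.get_obs();print(o['position'],o['ft_force'],o['joints']);print(o['orientation'])
T=tiltf(np.pi/4)
C=c2w(arc(0)); n=T[:,0]; z=T[:,2];print(n,z)
base=C-.025*n+.025*z
plan([(base-.030*n-.10*z,T),(base-.030*n,T),(base-.012*n,T)])
```

```text
[ 0.36053053 -0.15038539  0.32900626] [-0.12475418  0.26429085  0.09656404] [-1.37231225 -0.36325127  2.12307263  0.80250436  1.32760359 -0.03132797]
[[ 0.70679598  0.04657275  0.70588273]
 [ 0.03586374 -0.99890643  0.02999575]
 [ 0.70650778  0.00411472 -0.70769332]]
[0.70651254 0.02898326 0.70710678] [ 0.70651254  0.02898326 -0.70710678]
pos [-0.073, 0.064, 0.153] rot [-0.1, 0.0, 0.4] world [0.42, -0.212, 0.169]
pos [-0.073, 0.064, 0.253] rot [-0.1, 0.0, 0.4] world [0.491, -0.209, 0.098]
pos [-0.055, 0.064, 0.253] rot [-0.1, 0.0, 0.4] world [0.504, -0.208, 0.111]
```

send_rows(
  commands=[
    {"delta_pos": [-0.073, 0.064, 0.153], "fingers": 0},
    {"delta_pos": [-0.073, 0.064, 0.153], "fingers": 0},
    {"delta_pos": [-0.073, 0.064, 0.153], "fingers": 0},
    {"delta_pos": [-0.073, 0.064, 0.153], "fingers": 0},
    {"delta_pos": [-0.073, 0.064, 0.153], "fingers": 0},
    {"delta_pos": [-0.073, 0.064, 0.153], "fingers": 0},
  ],
)

```text
invalid input
```

Run:
```python
from h import *
o=env.get_obs();print(o['position'],o['ft_force'],o['joints'])
T=tiltf(np.pi/4)
C=c2w(arc(0)); n=T[:,0]; z=T[:,2]
base=C-.025*n+.025*z
plan([(base-.030*n-.10*z,T),(base-.030*n,T),(base-.012*n,T)])
```

```text
[ 0.36053053 -0.15038539  0.32900626] [-0.12475418  0.26429085  0.09656404] [-1.37231225 -0.36325127  2.12307263  0.80250436  1.32760359 -0.03132797]
pos [-0.073, 0.064, 0.153] rot [-0.1, 0.0, 0.4] world [0.42, -0.212, 0.169]
pos [-0.073, 0.064, 0.253] rot [-0.1, 0.0, 0.4] world [0.491, -0.209, 0.098]
pos [-0.055, 0.064, 0.253] rot [-0.1, 0.0, 0.4] world [0.504, -0.208, 0.111]
```

send_rows(
  commands=[
    {"delta_pos": [-0.073, 0.064, 0.153], "delta_rot": [0, 0, 0], "fingers": 0},
    {"delta_pos": [-0.073, 0.064, 0.153], "delta_rot": [0, 0, 0], "fingers": 0},
    {"delta_pos": [-0.073, 0.064, 0.153], "delta_rot": [0, 0, 0], "fingers": 0},
    {"delta_pos": [-0.073, 0.064, 0.153], "delta_rot": [0, 0, 0], "fingers": 0},
    {"delta_pos": [-0.073, 0.064, 0.153], "delta_rot": [0, 0, 0], "fingers": 0},
    {"delta_pos": [-0.073, 0.064, 0.153], "delta_rot": [0, 0, 0], "fingers": 0},
  ],
)

```text
clock: 5.8
position: [0.4197, -0.2126, 0.1693]
orientation: [[0.706, 0.043, 0.707], [0.031, -0.999, 0.03], [0.707, 0.0, -0.707]]
ft_force: [-1.6, -0.7, -1.1]
gripper_width: 0.002
```

Run:
```python
from h import *
o=env.get_obs();print(o['position'],o['ft_force'],o['joints'])
T=tiltf(np.pi/4)
C=c2w(arc(0)); n=T[:,0]; z=T[:,2]
base=C-.025*n+.025*z
plan([(base-.030*n-.10*z,T),(base-.030*n,T),(base-.012*n,T)])
save('side','side1.png')
```

```text
[ 0.41970736 -0.21255977  0.16927941] [-1.62616983 -0.70973325 -1.07093895] [-1.19744758  0.01743654  2.33472256  1.10015202  0.84905596 -0.46331807]
pos [0.0, -0.001, 0.0] rot [-0.1, -0.0, 0.1] world [0.42, -0.212, 0.169]
pos [0.0, -0.001, 0.1] rot [-0.1, -0.0, 0.1] world [0.491, -0.209, 0.098]
pos [0.018, -0.001, 0.1] rot [-0.1, -0.0, 0.1] world [0.504, -0.208, 0.111]
```

View pics/side1.png

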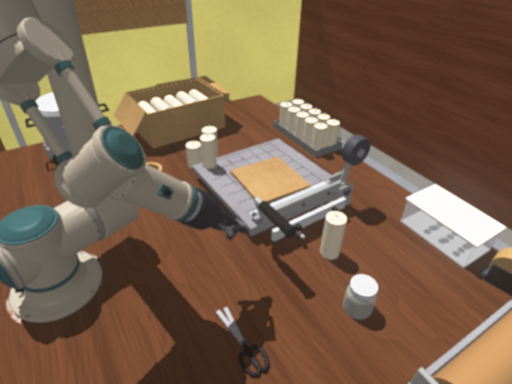

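The fingertips show near (232,230), in front of and aligned with the grip at (280,218). They slide under it next.

send_rows(
  commands=[
    {"delta_pos": [0, 0, 0.05], "delta_rot": [0, 0, 0], "fingers": 0},
    {"delta_pos": [0, 0, 0.1], "delta_rot": [0, 0, 0], "fingers": 0},
    {"delta_pos": [0.005, 0, 0.1], "delta_rot": [0, 0, 0], "fingers": 0},
    {"delta_pos": [0.012, 0, 0.1], "delta_rot": [0, 0, 0], "fingers": 0},
    {"delta_pos": [0.018, 0, 0.1], "delta_rot": [0, 0, 0], "fingers": 0},
  ],
)

```text
clock: 6.35
position: [0.5033, -0.2101, 0.1139]
orientation: [[0.704, 0.042, 0.709], [0.033, -0.999, 0.027], [0.709, 0.004, -0.705]]
ft_force: [-0.4, -0.1, 0.2]
gripper_width: 0.001
```

Run:
```python
from h import *
o=env.get_obs();print(o['position'],o['ft_force'],o['joints'])
T=tiltf(np.pi/4)
n=T[:,0]; z=T[:,2]
for k in np.arange(0,.80,.04):
    p=c2w(arc(k))-.025*n+.025*z
    print(round(k,2),end=' ');plan([(p,T)])
save('side','side2.png')
```

```text
[ 0.50334709 -0.21014648  0.11388656] [-0.41831412 -0.09637862  0.15893986] [-0.94393115  0.21343767  2.32712598  1.44728981  0.63639442 -0.66471818]
0.0 pos [0.01, -0.002, 0.002] rot [0.1, -0.2, 0.2] world [0.512, -0.208, 0.12]
0.04 pos [0.022, -0.002, -0.004] rot [0.1, -0.2, 0.2] world [0.516, -0.208, 0.132]
0.08 pos [0.034, -0.002, -0.01] rot [0.1, -0.2, 0.2] world [0.52, -0.208, 0.145]
0.12 pos [0.046, -0.001, -0.015] rot [0.1, -0.2, 0.2] world [0.524, -0.208, 0.157]
0.16 pos [0.058, -0.001, -0.02] rot [0.1, -0.2, 0.2] world [0.53, -0.207, 0.169]
0.2 pos [0.07, -0.001, -0.025] rot [0.1, -0.2, 0.2] world [0.535, -0.207, 0.181]
0.24 pos [0.083, -0.001, -0.029] rot [0.1, -0.2, 0.2] world [0.541, -0.207, 0.193]
0.28 pos [0.096, -0.001, -0.032] rot [0.1, -0.2, 0.2] world [0.548, -0.207, 0.204]
0.32 pos [0.109, -0.001, -0.035] rot [0.1, -0.2, 0.2] world [0.555, -0.206, 0.216]
0.36 pos [0.122, -0.001, -0.037] rot [0.1, -0.2, 0.2] world [0.562, -0.206, 0.226]
0.4 pos [0.135, -0.001, -0.039] rot [0.1, -0.2, 0.2] world [0.57, -0.206, 0.237]
0.44 pos [0.148, -0.001, -0.041] rot [0.1, -0.2, 0.2] world [0.578, -0.205, 0.247]
0.48 pos [0.161, -0.001, -0.041] rot [0.1, -0.2, 0.2] world [0.587, -0.205, 0.257]
0.52 pos [0.174, -0.001, -0.042] rot [0.1, -0.2, 0.2] world [0.596, -0.205, 0.267]
0.56 pos [0.187, -0.001, -0.041] rot [0.1, -0.2, 0.2] world [0.606, -0.204, 0.276]
0.6 pos [0.2, -0.001, -0.041] rot [0.1, -0.2, 0.2] world [0.616, -0.204, 0.285]
0.64 pos [0.214, -0.001, -0.039] rot [0.1, -0.2, 0.2] world [0.626, -0.203, 0.293]
0.68 pos [0.227, -0.001, -0.038] rot [0.1, -0.2, 0.2] world [0.636, -0.203, 0.301]
0.72 pos [0.24, -0.001, -0.035] rot [0.1, -0.2, 0.2] world [0.647, -0.203, 0.309]
0.76 pos [0.253, -0.001, -0.032] rot [0.1, -0.2, 0.2] world [0.658, -0.202, 0.316]
```

View pics/side2.png

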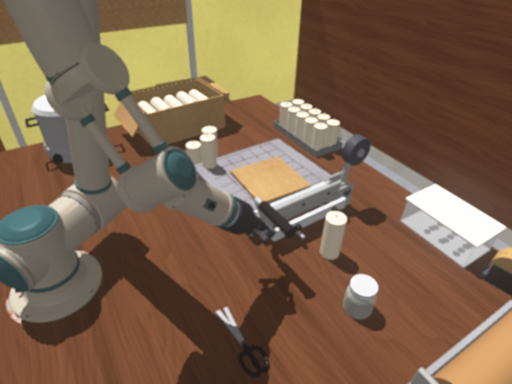

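The fingers sit under the grip at about (265,225), with no contact yet. The slow lift starts now.

send_rows(
  commands=[
    {"delta_pos": [0.005, 0, 0.001], "delta_rot": [0, 0, 0], "fingers": 0},
    {"delta_pos": [0.01, -0.001, 0.002], "delta_rot": [0, 0, 0], "fingers": 0},
    {"delta_pos": [0.015, -0.001, -0.001], "delta_rot": [0, 0, 0], "fingers": 0},
    {"delta_pos": [0.022, -0.002, -0.004], "delta_rot": [0, 0, 0], "fingers": 0},
    {"delta_pos": [0.028, -0.002, -0.007], "delta_rot": [0, 0, 0], "fingers": 0},
    {"delta_pos": [0.034, -0.002, -0.01], "delta_rot": [0, 0, 0], "fingers": 0},
    {"delta_pos": [0.046, -0.001, -0.015], "delta_rot": [0, 0, 0], "fingers": 0},
    {"delta_pos": [0.058, -0.001, -0.02], "delta_rot": [0, 0, 0], "fingers": 0},
    {"delta_pos": [0.07, -0.001, -0.025], "delta_rot": [0, 0, 0], "fingers": 0},
    {"delta_pos": [0.083, -0.001, -0.029], "delta_rot": [0, 0, 0], "fingers": 0},
    {"delta_pos": [0.096, -0.001, -0.032], "delta_rot": [0, 0, 0], "fingers": 0},
  ],
)

```text
clock: 7.5
position: [0.5463, -0.2065, 0.2018]
orientation: [[0.708, 0.04, 0.705], [0.03, -0.999, 0.027], [0.706, 0.002, -0.708]]
ft_force: [-4.7, -1.0, -0.7]
gripper_width: 0.003
```

Run:
```python
from h import *
o=env.get_obs();print(o['position'],o['ft_force'],o['joints'])
T=tiltf(np.pi/4)
n=T[:,0]; z=T[:,2]
for k in np.arange(.2,.84,.04):
    p=c2w(arc(k))-.025*n+.025*z
    print(round(k,2),end=' ');plan([(p,T)])
save('side','side3.png')
```

```text
[ 0.54629796 -0.20650861  0.20182471] [-4.74664205 -0.98088016 -0.68121827] [-0.83544926  0.09020133  2.13382986  1.08288828  0.65919025 -0.11392354]
0.2 pos [-0.022, 0.0, 0.007] rot [0.1, 0.1, 0.1] world [0.535, -0.207, 0.181]
0.24 pos [-0.01, 0.0, 0.003] rot [0.1, 0.1, 0.1] world [0.541, -0.207, 0.193]
0.28 pos [0.003, 0.0, -0.001] rot [0.1, 0.1, 0.1] world [0.548, -0.207, 0.204]
0.32 pos [0.016, 0.0, -0.004] rot [0.1, 0.1, 0.1] world [0.555, -0.206, 0.216]
0.36 pos [0.029, 0.0, -0.006] rot [0.1, 0.1, 0.1] world [0.562, -0.206, 0.226]
0.4 pos [0.042, 0.0, -0.008] rot [0.1, 0.1, 0.1] world [0.57, -0.206, 0.237]
0.44 pos [0.055, 0.0, -0.01] rot [0.1, 0.1, 0.1] world [0.578, -0.205, 0.247]
0.48 pos [0.068, 0.0, -0.01] rot [0.1, 0.1, 0.1] world [0.587, -0.205, 0.257]
0.52 pos [0.081, 0.0, -0.011] rot [0.1, 0.1, 0.1] world [0.596, -0.205, 0.267]
0.56 pos [0.095, 0.0, -0.011] rot [0.1, 0.1, 0.1] world [0.606, -0.204, 0.276]
0.6 pos [0.108, 0.0, -0.01] rot [0.1, 0.1, 0.1] world [0.616, -0.204, 0.285]
0.64 pos [0.121, 0.0, -0.009] rot [0.1, 0.1, 0.1] world [0.626, -0.203, 0.293]
0.68 pos [0.134, 0.0, -0.007] rot [0.1, 0.1, 0.1] world [0.636, -0.203, 0.301]
0.72 pos [0.147, 0.0, -0.005] rot [0.1, 0.1, 0.1] world [0.647, -0.203, 0.309]
0.76 pos [0.16, 0.0, -0.002] rot [0.1, 0.1, 0.1] world [0.658, -0.202, 0.316]
0.8 pos [0.173, 0.0, 0.001] rot [0.1, 0.1, 0.1] world [0.67, -0.202, 0.323]
```

View pics/side3.png

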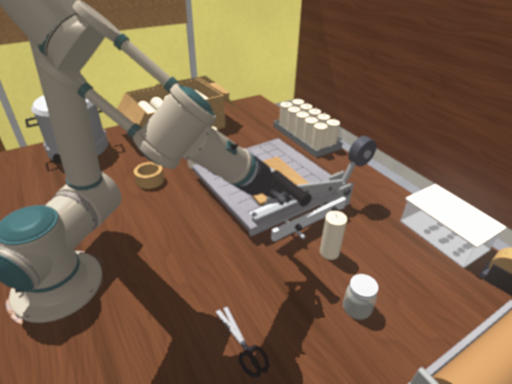

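The knife arm is rising on the fingers with about 5 N of force. I'm continuing past the balance point and then holding.

send_rows(
  commands=[
    {"delta_pos": [0.016, 0, -0.004], "delta_rot": [0, 0, 0], "fingers": 0},
    {"delta_pos": [0.029, 0, -0.006], "delta_rot": [0, 0, 0], "fingers": 0},
    {"delta_pos": [0.042, 0, -0.008], "delta_rot": [0, 0, 0], "fingers": 0},
    {"delta_pos": [0.055, 0, -0.01], "delta_rot": [0, 0, 0], "fingers": 0},
    {"delta_pos": [0.068, 0, -0.01], "delta_rot": [0, 0, 0], "fingers": 0},
    {"delta_pos": [0.081, 0, -0.011], "delta_rot": [0, 0, 0], "fingers": 0},
    {"delta_pos": [0.091, 0, -0.011], "delta_rot": [0, 0, 0], "fingers": 0},
    {"delta_pos": [0.101, 0, -0.01], "delta_rot": [0, 0, 0], "fingers": 0},
    {"delta_pos": [0.111, 0, -0.01], "delta_rot": [0, 0, 0], "fingers": 0},
    {"delta_pos": [0.121, 0, -0.009], "delta_rot": [0, 0, 0], "fingers": 0},
    {"delta_pos": [0.131, 0, -0.007], "delta_rot": [0, 0, 0], "fingers": 0},
    {"delta_pos": [0.139, 0, -0.006], "delta_rot": [0, 0, 0], "fingers": 0},
    {"delta_pos": [0.147, 0, -0.005], "delta_rot": [0, 0, 0], "fingers": 0},
    {"delta_pos": [0.154, 0, -0.004], "delta_rot": [0, 0, 0], "fingers": 0},
    {"delta_pos": [0.16, 0, -0.002], "delta_rot": [0, 0, 0], "fingers": 0},
    {"delta_pos": [0.16, 0, -0.002], "delta_rot": [0, 0, 0], "fingers": 0},
    {"delta_pos": [0.16, 0, -0.002], "delta_rot": [0, 0, 0], "fingers": 0},
    {"delta_pos": [0.16, 0, -0.002], "delta_rot": [0, 0, 0], "fingers": 0},
  ],
)

```text
clock: 9.35
position: [0.6591, -0.2024, 0.3156]
orientation: [[0.707, 0.04, 0.706], [0.029, -0.999, 0.028], [0.707, 0.001, -0.708]]
ft_force: [-0.2, -0.7, -0.1]
gripper_width: 0.004
```

Run:
```python
from h import *
o=env.get_obs();print(o['position'],o['ft_force'],o['joints'])
save('side','side4.png')
```

```text
[ 0.65907011 -0.20239573  0.31555867] [-0.22600333 -0.74505075 -0.07051222] [-0.63989126  0.1085007   1.7809437   0.72611253  0.73215903  0.46703537]
```

View pics/side4.png

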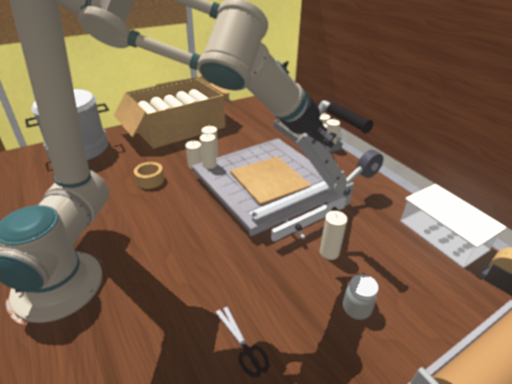

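The knife arm has swung up and away: the grip is at (350,115), clear of the fingers, and the measured force is about zero. Next I retreat and turn for the push.

Run:
```python
from h import *
D=Ro.from_rotvec([0,0,YAW]).as_matrix()@np.array([[0,1,0],[1,0,0],[0,0,-1.]])
print(D, w2c([.669,.157,.06]))
o=env.get_obs();R=o['orientation']
plan([([.50,0,.42],D),([.66,.20,.22],D)])
```

```text
[[-0.04098851  0.99915962  0.        ]
 [ 0.99915962  0.04098851  0.        ]
 [ 0.          0.         -1.        ]] [0.01796412 0.09634464 0.06      ]
pos [-0.033, -0.209, -0.181] rot [35.2, -35.1, -85.0] world [0.5, 0.0, 0.42]
pos [-0.055, -0.402, 0.079] rot [35.2, -35.1, -85.0] world [0.66, 0.2, 0.22]
```

send_rows(
  commands=[
    {"delta_pos": [0, 0, -0.05], "delta_rot": [0, 0, 0], "fingers": 0},
    {"delta_pos": [0, 0, -0.1], "delta_rot": [0, 0, 0], "fingers": 0},
    {"delta_pos": [0, 0, -0.15], "delta_rot": [0, 0, 0], "fingers": 0},
    {"delta_pos": [-0.033, -0.209, -0.181], "delta_rot": [35.2, -35.1, -85.0], "fingers": 0},
    {"delta_pos": [-0.033, -0.209, -0.181], "delta_rot": [35.2, -35.1, -85.0], "fingers": 0},
    {"delta_pos": [-0.033, -0.209, -0.181], "delta_rot": [35.2, -35.1, -85.0], "fingers": 0},
    {"delta_pos": [-0.033, -0.209, -0.181], "delta_rot": [35.2, -35.1, -85.0], "fingers": 0},
    {"delta_pos": [-0.033, -0.209, -0.181], "delta_rot": [35.2, -35.1, -85.0], "fingers": 0},
    {"delta_pos": [-0.055, -0.402, 0.079], "delta_rot": [35.2, -35.1, -85.0], "fingers": 100},
    {"delta_pos": [-0.055, -0.402, 0.079], "delta_rot": [35.2, -35.1, -85.0], "fingers": 100},
    {"delta_pos": [-0.055, -0.402, 0.079], "delta_rot": [35.2, -35.1, -85.0], "fingers": 100},
    {"delta_pos": [-0.055, -0.402, 0.079], "delta_rot": [35.2, -35.1, -85.0], "fingers": 100},
    {"delta_pos": [-0.055, -0.402, 0.079], "delta_rot": [35.2, -35.1, -85.0], "fingers": 100},
    {"delta_pos": [-0.055, -0.402, 0.079], "delta_rot": [35.2, -35.1, -85.0], "fingers": 100},
    {"delta_pos": [-0.055, -0.402, 0.079], "delta_rot": [35.2, -35.1, -85.0], "fingers": 100},
    {"delta_pos": [-0.055, -0.402, 0.079], "delta_rot": [35.2, -35.1, -85.0], "fingers": 100},
    {"delta_pos": [-0.055, -0.402, 0.079], "delta_rot": [35.2, -35.1, -85.0], "fingers": 100},
    {"delta_pos": [-0.055, -0.402, 0.079], "delta_rot": [35.2, -35.1, -85.0], "fingers": 100},
  ],
)

```text
clock: 11.2
position: [0.66, 0.1987, 0.2222]
orientation: [[-0.04, 0.999, 0.002], [0.999, 0.04, -0.001], [-0.001, 0.002, -1.0]]
ft_force: [-0.3, -0.6, -0.2]
gripper_width: 1.0
```

Run:
```python
from h import *
np.set_printoptions(precision=3,suppress=True)
D=Ro.from_rotvec([0,0,YAW]).as_matrix()@np.array([[0,1,0],[1,0,0],[0,0,-1.]])
o=env.get_obs();print(o['position'],o['joints'],o['ft_force'],o['gripper_width'])
plan([([.672,.197,.12],D),([.672,.197,.041],D)])
save('side','side5.png')
p,d=save('top','top5.png')
for cam in('top','side'): print([(np.round(b['point'],3),b['confidence']) for b in imaging.boxes_of(cam,'board')])
```

```text
[0.66  0.199 0.222] [ 0.192  0.453  1.252 -0.001  1.435  0.152] [-0.347 -0.574 -0.169] 0.9995313574175023
pos [-0.002, 0.012, 0.102] rot [0.1, 0.0, -0.1] world [0.672, 0.197, 0.12]
pos [-0.002, 0.011, 0.181] rot [0.1, 0.0, -0.1] world [0.672, 0.197, 0.041]
[(array([0.663, 0.059, 0.063]), 0.67), (array([ 0.657, -0.253,  0.132]), 0.48)]
[(array([0.661, 0.043, 0.059]), 0.67)]
```

View pics/side5.png

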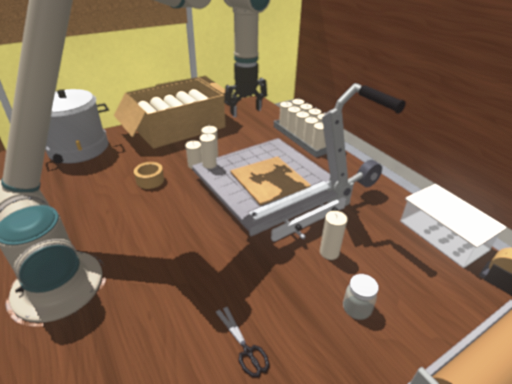

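View pics/top5.png

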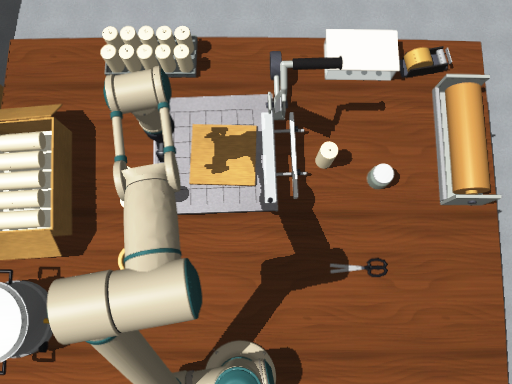

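The knife stands raised by itself (beam at (338,150), grip at (385,98)). The board has not moved, and the gripper hangs left of it. Descending now.

send_rows(
  commands=[
    {"delta_pos": [-0.002, 0.012, 0.05], "delta_rot": [0, 0, 0], "fingers": 100},
    {"delta_pos": [-0.002, 0.012, 0.1], "delta_rot": [0, 0, 0], "fingers": 100},
    {"delta_pos": [-0.002, 0.012, 0.14], "delta_rot": [0, 0, 0], "fingers": 100},
    {"delta_pos": [-0.002, 0.012, 0.165], "delta_rot": [0, 0, 0], "fingers": 100},
    {"delta_pos": [-0.002, 0.012, 0.175], "delta_rot": [0, 0, 0], "fingers": 100},
    {"delta_pos": [-0.002, 0.012, 0.18], "delta_rot": [0, 0, 0], "fingers": 100},
    {"delta_pos": [-0.002, 0.012, 0.18], "delta_rot": [0, 0, 0], "fingers": 100},
  ],
)

```text
clock: 12.1
position: [0.6733, 0.1979, 0.0421]
orientation: [[-0.041, 0.999, 0.003], [0.999, 0.041, -0.0], [-0.0, 0.003, -1.0]]
ft_force: [0.4, 0.4, -0.4]
gripper_width: 1.0
```

Run:
```python
from h import *
np.set_printoptions(precision=4,suppress=True)
o=env.get_obs();print(o['position'],o['ft_force'],w2c(o['position']))
save('side','side6.png')
a=cv2.imread('pics/side6.png')[90:240,170:370]; cv2.imwrite('pics/side6c.png',cv2.resize(a,None,fx=4,fy=4,interpolation=cv2.INTER_CUBIC))
```

```text
[0.6733 0.1979 0.0421] [ 0.3517  0.357  -0.3622] [0.0239 0.1371 0.0421]
```

View pics/side6c.png

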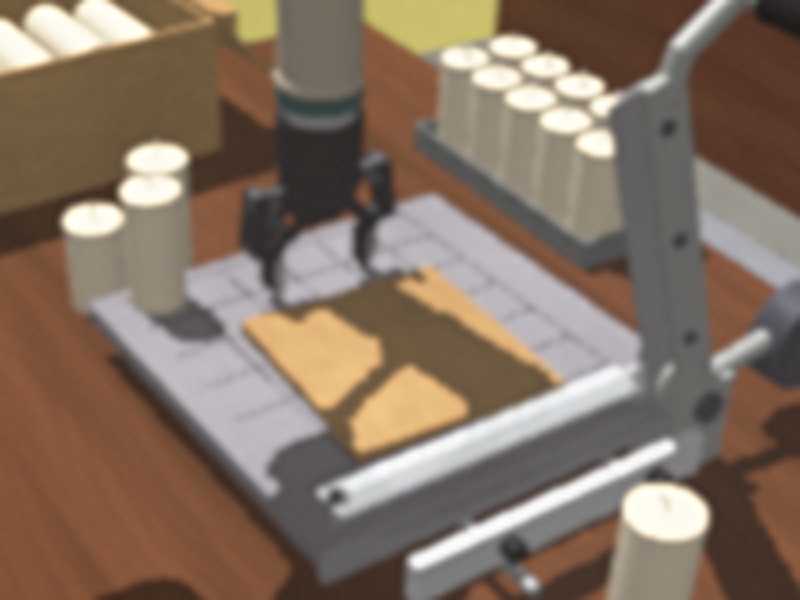

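The open fingers stand square behind the board's left edge (crop (280,300) to (370,270)), with no bed contact force. Pushing now.

send_rows(
  commands=[
    {"delta_pos": [-0.012, 0, 0], "delta_rot": [0, 0, 0], "fingers": 100},
    {"delta_pos": [-0.022, 0, 0], "delta_rot": [0, 0, 0], "fingers": 100},
    {"delta_pos": [-0.03, 0, 0], "delta_rot": [0, 0, 0], "fingers": 100},
    {"delta_pos": [-0.038, 0, 0], "delta_rot": [0, 0, 0], "fingers": 100},
    {"delta_pos": [-0.046, 0, 0], "delta_rot": [0, 0, 0], "fingers": 100},
    {"delta_pos": [-0.054, 0, 0], "delta_rot": [0, 0, 0], "fingers": 100},
    {"delta_pos": [-0.062, 0, 0], "delta_rot": [0, 0, 0], "fingers": 100},
    {"delta_pos": [-0.07, 0, 0], "delta_rot": [0, 0, 0], "fingers": 100},
    {"delta_pos": [-0.078, 0, 0], "delta_rot": [0, 0, 0], "fingers": 100},
    {"delta_pos": [-0.086, 0, 0], "delta_rot": [0, 0, 0], "fingers": 100},
    {"delta_pos": [-0.092, 0, 0], "delta_rot": [0, 0, 0], "fingers": 100},
    {"delta_pos": [-0.096, 0, 0], "delta_rot": [0, 0, 0], "fingers": 100},
    {"delta_pos": [-0.1, 0, 0], "delta_rot": [0, 0, 0], "fingers": 100},
  ],
)

```text
clock: 13.45
position: [0.6766, 0.0978, 0.0409]
orientation: [[-0.041, 0.999, 0.001], [0.999, 0.041, -0.0], [-0.001, 0.001, -1.0]]
ft_force: [-0.1, 1.2, 1.0]
gripper_width: 1.0
```

Run:
```python
from h import *
np.set_printoptions(precision=4,suppress=True)
o=env.get_obs();print(o['position'],o['ft_force'],w2c(o['position']))
save('side','side7.png')
a=cv2.imread('pics/side7.png')[90:240,170:370]; cv2.imwrite('pics/side7c.png',cv2.resize(a,None,fx=4,fy=4,interpolation=cv2.INTER_CUBIC))
```

```text
[0.6766 0.0978 0.0409] [-0.0925  1.2397  0.9541] [0.0232 0.0369 0.0409]
```

View pics/side7c.png

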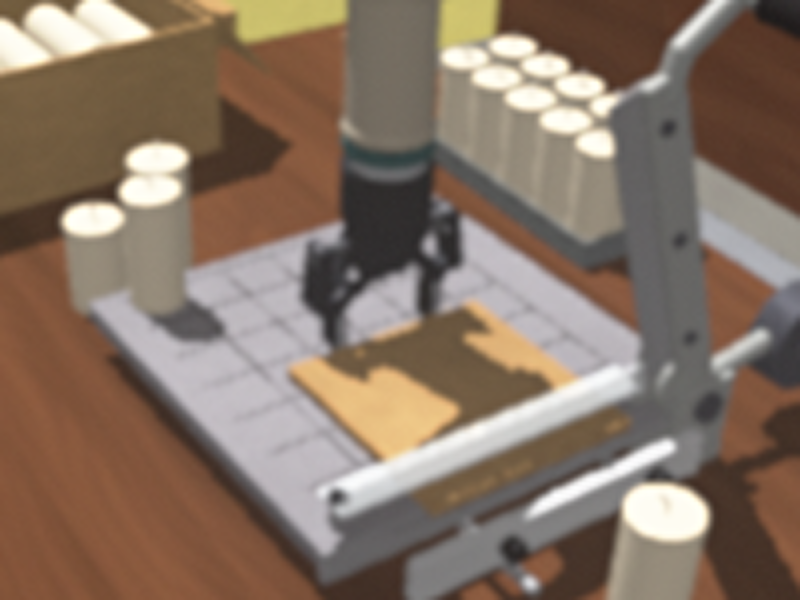

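The board slides flat under the guard, its front showing near crop (430,500)–(620,420). I'm continuing slowly toward the bar.

send_rows(
  commands=[
    {"delta_pos": [-0.006, 0, 0], "delta_rot": [0, 0, 0], "fingers": 100},
    {"delta_pos": [-0.012, 0, 0], "delta_rot": [0, 0, 0], "fingers": 100},
    {"delta_pos": [-0.018, 0, 0], "delta_rot": [0, 0, 0], "fingers": 100},
    {"delta_pos": [-0.024, 0, 0], "delta_rot": [0, 0, 0], "fingers": 100},
    {"delta_pos": [-0.028, 0, 0], "delta_rot": [0, 0, 0], "fingers": 100},
    {"delta_pos": [-0.031, 0, 0], "delta_rot": [0, 0, 0], "fingers": 100},
    {"delta_pos": [-0.033, 0, 0], "delta_rot": [0, 0, 0], "fingers": 100},
    {"delta_pos": [-0.034, 0, 0], "delta_rot": [0, 0, 0], "fingers": 100},
  ],
)

```text
clock: 14.3
position: [0.678, 0.0639, 0.0409]
orientation: [[-0.041, 0.999, 0.001], [0.999, 0.041, -0.001], [-0.001, 0.001, -1.0]]
ft_force: [-0.1, -0.5, 0.1]
gripper_width: 1.0
```

Run:
```python
from h import *
np.set_printoptions(precision=4,suppress=True)
o=env.get_obs();print(o['position'],o['ft_force'],w2c(o['position']))
save('side','side8.png')
a=cv2.imread('pics/side8.png')[160:240,240:360]; cv2.imwrite('pics/side8c.png',cv2.resize(a,None,fx=6,fy=6,interpolation=cv2.INTER_CUBIC))
```

```text
[0.678  0.0639 0.0409] [-0.0542 -0.4751  0.131 ] [0.0232 0.003  0.0409]
```

View pics/side8c.png

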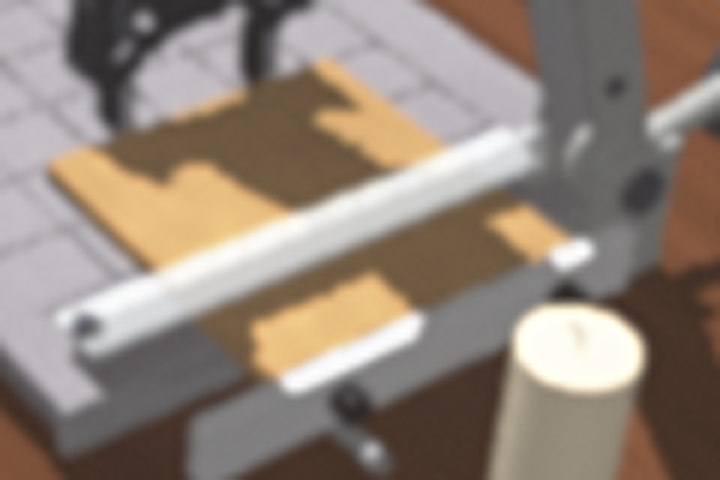

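send_rows(
  commands=[
    {"delta_pos": [-0.002, 0, 0], "delta_rot": [0, 0, 0], "fingers": 100},
    {"delta_pos": [-0.004, 0, 0], "delta_rot": [0, 0, 0], "fingers": 100},
    {"delta_pos": [-0.005, 0, 0], "delta_rot": [0, 0, 0], "fingers": 100},
    {"delta_pos": [-0.005, 0, 0], "delta_rot": [0, 0, 0], "fingers": 100},
  ],
)

```text
clock: 14.75
position: [0.6782, 0.0591, 0.041]
orientation: [[-0.041, 0.999, 0.001], [0.999, 0.041, -0.001], [-0.001, 0.001, -1.0]]
ft_force: [-0.2, -0.5, 0.5]
gripper_width: 1.001
```

send_rows(
  commands=[
    {"delta_pos": [-0.001, 0, 0], "delta_rot": [0, 0, 0], "fingers": 100},
    {"delta_pos": [-0.002, 0, 0], "delta_rot": [0, 0, 0], "fingers": 100},
    {"delta_pos": [-0.003, 0, 0], "delta_rot": [0, 0, 0], "fingers": 100},
    {"delta_pos": [-0.003, 0, 0], "delta_rot": [0, 0, 0], "fingers": 100},
  ],
)

```text
clock: 15.15
position: [0.6778, 0.0588, 0.041]
orientation: [[-0.042, 0.999, -0.0], [0.999, 0.042, 0.003], [0.003, -0.0, -1.0]]
ft_force: [-1.1, 7.6, 0.7]
gripper_width: 1.003
```

send_rows(
  commands=[
    {"delta_pos": [-0.002, 0, 0], "delta_rot": [0, 0, 0], "fingers": 100},
    {"delta_pos": [-0.002, 0, 0], "delta_rot": [0, 0, 0], "fingers": 100},
  ],
)

```text
clock: 15.35
position: [0.6777, 0.0588, 0.041]
orientation: [[-0.041, 0.999, -0.0], [0.999, 0.041, 0.007], [0.007, -0.0, -1.0]]
ft_force: [-1.8, 11.2, 1.5]
gripper_width: 0.997
```

Run:
```python
from h import *
np.set_printoptions(precision=4,suppress=True)
o=env.get_obs();print(o['position'],o['ft_force'],o['moment'],w2c(o['position']))
```

```text
[0.6777 0.0588 0.041 ] [-1.7868 11.2066  1.5328] [1.8507 0.1725 0.4679] [ 0.0226 -0.0022  0.041 ]
```

Firm contact at 11 N with no further travel, so the board is against the bar. Backing off and rising.

send_rows(
  commands=[
    {"delta_pos": [0.003, 0, 0], "delta_rot": [0, 0, 0], "fingers": 100},
    {"delta_pos": [0.008, 0, 0], "delta_rot": [0, 0, 0], "fingers": 100},
    {"delta_pos": [0.02, 0, 0], "delta_rot": [0, 0, 0], "fingers": 100},
    {"delta_pos": [0.045, 0, 0], "delta_rot": [0, 0, 0], "fingers": 100},
    {"delta_pos": [0.06, 0, -0.04], "delta_rot": [0, 0, 0], "fingers": 100},
    {"delta_pos": [0.06, 0, -0.09], "delta_rot": [0, 0, 0], "fingers": 100},
    {"delta_pos": [0.06, 0, -0.14], "delta_rot": [0, 0, 0], "fingers": 100},
    {"delta_pos": [0.12, 0, -0.18], "delta_rot": [0, 0, 0], "fingers": 100},
    {"delta_pos": [0.16, 0, -0.2], "delta_rot": [0, 0, 0], "fingers": 100},
    {"delta_pos": [0.16, 0, -0.2], "delta_rot": [0, 0, 0], "fingers": 100},
  ],
)

```text
clock: 16.35
position: [0.6725, 0.2187, 0.2449]
orientation: [[-0.044, 0.999, 0.007], [0.999, 0.044, 0.003], [0.003, 0.007, -1.0]]
ft_force: [0.3, -0.1, 0.2]
gripper_width: 1.0
```

Run:
```python
from h import *
np.set_printoptions(precision=4,suppress=True)
for cam,s in(('side',(slice(160,240),slice(240,360))),('top',(slice(85,215),slice(150,330)))):
    p,d=save(cam,cam+'9.png'); a=p[s][:,:,::-1]; cv2.imwrite(f'pics/{cam}9c.png',cv2.resize(a,None,fx=6 if cam=='side' else 4,fy=6 if cam=='side' else 4,interpolation=cv2.INTER_CUBIC))
    np.save(cam+'d9.npy',d)
o=env.get_obs();print(o['position'],o['ft_force'],o['clock'])
for l in ['candle_a','tape_roll','jar','scissors']:
  for cam in('top','side'):print(cam,l,[(np.round(b['point'],3).tolist(),round(b['confidence'],2)) for b in imaging.boxes_of(cam,l)][:5])
```

```text
[0.672  0.2168 0.2425] [ 0.9705 -0.7107 -0.492 ] 16.45
top candle_a [([0.656, -0.254, 0.133], 0.92), ([0.808, -0.11, 0.393], 0.58)]
side candle_a [([0.513, 0.319, 0.065], 0.81), ([0.597, 0.323, 0.126], 0.7), ([0.53, 0.225, 0.115], 0.69), ([0.654, -0.274, 0.089], 0.69)]
top tape_roll [([0.808, -0.111, 0.393], 0.4)]
side tape_roll [([0.337, 0.302, 0.029], 0.87)]
top jar [([0.601, -0.423, 0.086], 0.75)]
side jar [([0.588, -0.438, 0.063], 0.97), ([0.8, -0.115, 0.254], 0.24)]
top scissors [([0.326, -0.387, 0.003], 0.93)]
side scissors [([0.328, -0.395, 0.007], 0.72), ([0.798, -0.114, 0.251], 0.28)]
```

View pics/side9c.png

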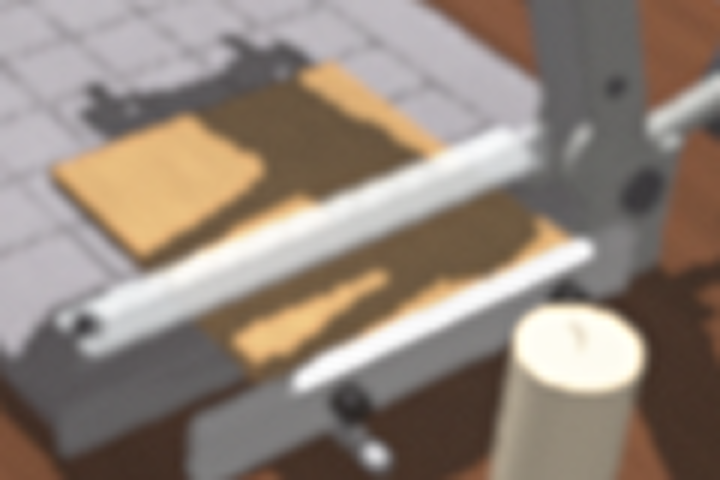

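View pics/top9c.png

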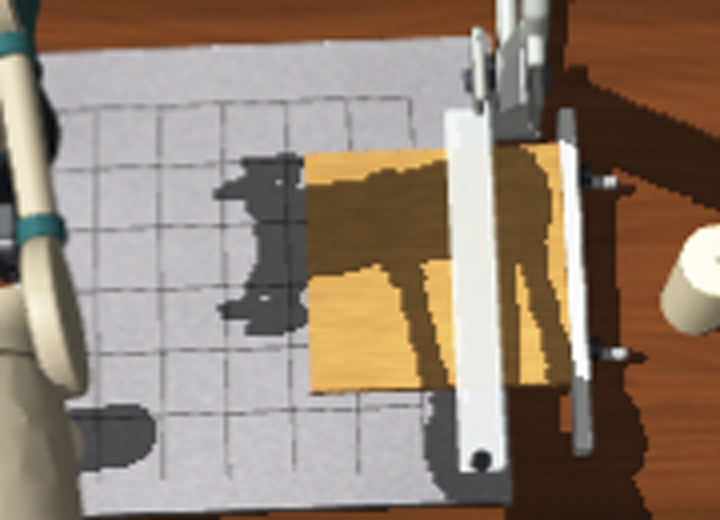

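Run:
```python
from h import *
np.set_printoptions(precision=4,suppress=True)
s=lambda L:[(150+(u-1.5)/4,85+(v-1.5)/4) for u,v in L]
p=onplane('top',s([(306,154),(311,394),(567,387),(560,143)]),.062);print(p,[w2c(x) for x in p])
q=lambda L:[(240+(u-2.5)/6,160+(v-2.5)/6) for u,v in L]
p=onplane('side',q([(322,63),(50,170),(258,381)]),.062);print([w2c(x) for x in p])
a=cv2.imread('pics/top9.png')[110:195,270:310];cv2.imwrite('pics/t9z.png',cv2.resize(a,None,fx=7,fy=7,interpolation=cv2.INTER_NEAREST))
# expected projections of gauge face line & board leading corners if flush
for x in(-.13,.14):
  print('face top',(proj('top',c2w([x,-.215,.068]))-[270,110])*7,'face at board top',(proj('top',c2w([x,-.215,.062]))-[270,110])*7)
```

```text
[[ 0.768   0.0511  0.062 ]
 [ 0.5766  0.0437  0.062 ]
 [ 0.5833 -0.1513  0.062 ]
 [ 0.7783 -0.1474  0.062 ]] [array([ 0.1125, -0.0135,  0.062 ]), array([-0.0791, -0.0131,  0.062 ]), array([-0.0803, -0.2082,  0.062 ]), array([ 0.1147, -0.2123,  0.062 ])]
[array([ 0.1058, -0.0116,  0.062 ]), array([-0.0785, -0.0156,  0.062 ]), array([-0.0844, -0.2055,  0.062 ])]
face top [[171.9881 609.0036]] face at board top [[170.9008 611.4175]]
face top [[141.5893  14.1047]] face at board top [[140.6649  18.7093]]
```

View pics/t9z.png

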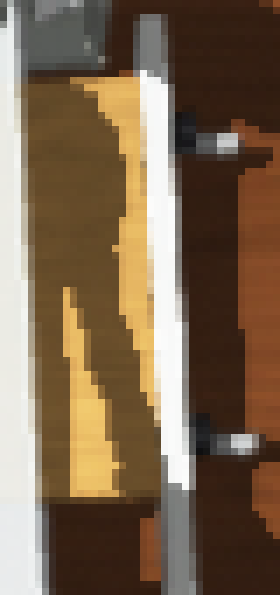

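```bash
python3 -c "
from h import *
print(env.sign_off())"
```

```text
the job is handed in; nothing more can be done
None
```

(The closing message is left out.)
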